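Load the flux tin into the spring magazine

ROBOT

A 7-joint arm with a two-finger parallel gripper is mounted at the origin on a cart in front of the work surface, level with it; the furniture and walls round the work are solid. World frame = base frame: x ahead of the robot, y to its left, z up, the work surface at z = 0. Lengths are in m, angles in rad, forces in N, time in s.
With the tool pointing down it reaches from about 0.35 to 0.9 m from the base axis. Payload 7.2 kg.
Tool frame: the origin (TCP) lies at the very end of the fingers, on their centre line; the grasp point (between the pads) lies 19 mm behind it; z points along the fingers, y is the line along which they close (so a half turn about z gives the same grasp; the last joint's range is limited). The gripper opens to 88 mm and grips with 3 to 60 N. Pads are 20 mm wide; open, the fingers measure 115 mm over their backs; the gripper's body (75 mm by 178 mm) begins 61 mm behind the grasp point.
Start: joints at [-1.377, 0.411, -0.013, 1.596, 0.006, 1.134, -0.082], TCP at [0.162, 0.604, 0.223] pointing down, gripper open.
Joint ranges: [-2.95, 2.95], [-0.29, 1.99], [-1.47, 1.44], [0.14, 2.54], [-1.03, 4.17], [0.13, 1.85], [-2.86, 2.86]. Speed limits (rad/s): [2.39, 2.39, 3.01, 3.01, 3.14, 3.14, 3.14].

INTERFACE

Orientations are given as [roll, pitch, yaw] about the fixed x, y, z axes, in that order (R = Rz(yaw) Ry(pitch) Rx(roll)).
In Python, from station import read_state, grab_frame, calibration, job_done, look_for, silhouettes, mark_of gives the robot as it stands.
- The arm moves only by the tool arm_command, never from a script. Its arguments are lists of equal length, an entry for each row: "travel": the shift along the tool's x, y, z in mm, a list of three; "roll": the turn about the tool's z in rad; "claw": the closure, from 0 (fully open) to 1 (shut). In form: {"travel": [[tx, ty, tz], ...], "roll": [roll, ...], "claw": [claw, ...]}. A call has exactly 5 rows; each row shifts and turns the commanded pose from where the row before left it, along the tool's axes as they then stand; what a row does not reach is not made up. A row lasts 1/10 s, in which the tool goes at most 50 mm and 8.59 degrees, less where a joint would pass 70% of its speed; a pose out of reach is approached as far as the arm can. A call is refused whole if a number of a shift passes 50 or a number of a turn 0.15, either way. A call with a gripper value outside its range is refused whole. The fingers move at their own pace and stop on an object; the grip force is fixed at half the most. Time passes only in rows, so rows that do not move let the fingers close, or fill a call up. It gives the time, the measured TCP pose, the force, the opening and the grip force at its end, in the units of the state.
- read_state(): the state, without advancing time (a new reading comes with each control period).
- grab_frame(name): name is "scene" or "top" or "wrist"; returns the picture (420x560x3 uint8, red, green, blue); there is no depth.
- calibration(name): a dict with "fx", "fy", "cx", "cy" (pixels), "pose" (4x4, takes a point from camera to world coordinates). Camera axes: x right, y up, looking along -z (the intrinsics and any distortion apply to the point x, -y, -z); pixel columns grow to the right and rows downward; lengths in m; the calibration is good to about 2 mm. A picture is of the moment at which its call begins: read the wrist's pose just before it. calibration takes no time and is no camera call; for the wrist camera it gives the pose at the moment of the call.
- job_done(): hands the job in; it is judged then, once.
Trained networks look in the newest picture that a camera, given by its name, has taken for a name from the list of things; names that differ only in an ending like _2 or _b are one class to them, and where a whole thing is asked for, a point or a joint stands for the part that bears it (a point fixed in the world has none). Each returns a list of dicts, best first, with "conf" (0 to 1); they miss things now and then, are a little off and sometimes report something else, mostly with a low value. They report only what shows in the picture. A call takes as long as a camera call. They do not tell look-alikes from the thing itself.
- look_for(camera, target): "bbox" ([left, top, right, bottom] as shares, 0 to 1, of the picture: columns of its width, rows of its height, round what is visible of it).
- silhouettes(camera, target): "mask" (420x560 bool, what is visible of it) and "bbox" ([left, top, right, bottom] as shares, 0 to 1, of the picture: columns of its width, rows of its height, round what is visible of it).
- mark_of(camera, target): "position" ([column, row] as shares, 0 to 1, of the picture: columns of its width, rows of its height: a listed point, or the origin of a listed thing).
The state is a dict: "time": time; "joint_positions": joint angles; "joint_velocities": joint speeds; "joint_efforts": joint torques, N m; "tcp_pos": TCP position; "ee_rot": TCP orientation; "wrist_force": force on the tool from outside, world axes, zero at the start; "wrist_torque": the same for the moment, N m; "gripper_width": finger opening in m; "finger_force": force on a finger pad.
Only numpy, scipy, OpenCV 4.12 (cv2) and the standard library are available. Lean on these libraries where they do the work, as an engineer would, in place of code of your own. Each camera call takes 0.05 s, during which the arm holds its last target. There are 200 camera calls.

TASK

Load the small round amber flux tin into the spring magazine: set it upright on the green spring follower between the four guide posts and press it straight down until both orange catches snap over its lid. Leave it held down there by the catches.

Things in the scene. Friction and masses are not known exactly. Their poses are not given: they have to be found in the camera images.
- tin_centre (a point): Centre (half-way up) of the round amber flux tin (yellow-brown, dark red patch on its flat lid): 45 mm diameter, 22 mm high, about 60 g, loose, upright on the worktop. Its z axis points up through the lid. A black tape roll and a dark blue capacitor stand near it and are not wanted.
- magazine_seat (a point): Fixed point on the magazine's upright axis, 74 mm above the worktop, where the green follower's top face rests. Magazine fixed; black base 104 x 78 mm (long along x). Four 6 mm aluminium posts round a 49 mm bore, 38 degrees either side of +x and -x, straight to 10 mm above this point, flaring to 25 mm above. Sides +y and -y open between posts (36 mm wide) for fingers.
- catch_level (a point): Point on the magazine's axis level with the flat undersides of its two orange catches, 14 mm below magazine_seat. They stand at +x and -x, 14 mm wide, 33 mm apart (closed fingertips fit between), sloped on top up to just below the seat; the tin pushes them outwards and they snap back. Press the lid 5 to 8 mm below this point: 41 to 44 mm down from where it is when set on the follower.
- follower (a joint): Travel of the green follower (29 mm disc on a spring) in m: 0 at rest (up), grows as it is pressed down, stop at 0.050. The spring pushes up with 4 N at rest and about 6.5 N at the stop; pushing past the catches takes 6 to 12 N, so press by distance, not to a light touch. About 0.035 when the tin is held under the catches.
Not all that is in view belongs to the job. Of the things like the part that bears tin_centre, leave any that is turquoise; of the rest the smaller one is meant. There is more than one size of the part that bears magazine_seat; the job needs the smaller.

How it is judged:
By the outcome, as a careful person would: the job done as asked, in the order asked, and still so for the second after the job is handed in, with the robot touching nothing.
It also fails if it takes over 45 s, if anything falls off the work surface, if the arm or the gripper's body presses on something with over 40 N, if the wrist force passes 120 N, or if a joint passes its speed limit or range.

## Working session

There is one attempt and no reset: what is moved stays moved. The work goes in short steps, Python scripts to look and compute and a tool call to move; the robot and the scene stay as the last step left them, time stands still between calls to the robot, and variables do not carry over. Pictures are saved under pics/ and viewed, at most 10 in all, crops included, and the job is handed in when it is done.

Besides the shell and the picture viewer there is one more tool, called after "Request:" as name(argument=value, ...), one argument or row to a line, values as JSON. arm_command: Moves the arm, as the interface text tells. Its arguments: {"type":"object","properties":{"travel":{"type":"array","items":{"type":"array","items":{"type":"number"}}},"roll":{"type":"array","items":{"type":"number"}},"claw":{"type":"array","items":{"type":"number"}}},"required":["travel","roll","claw"]}

```bash
mkdir -p pics; cat > h.py <<'E'
import numpy as np, cv2
from station import *
def ray(cam,uv,cal=None):
    c=cal or calibration(cam); P=np.array(c["pose"])
    d=np.array([(uv[0]-c["cx"])/c["fx"],-(uv[1]-c["cy"])/c["fy"],-1.0])
    return P[:3,3],P[:3,:3]@d
def atz(cam,uv,z,cal=None):
    o,d=ray(cam,uv,cal); return o+d*(z-o[2])/d[2]
def proj(cam,p,cal=None):
    c=cal or calibration(cam); P=np.array(c["pose"]); q=P[:3,:3].T@(np.array(p)-P[:3,3])
    return np.array([c["cx"]+c["fx"]*q[0]/-q[2], c["cy"]-c["fy"]*q[1]/-q[2]])
def save(cam,n):
    im=grab_frame(cam); cv2.imwrite("pics/"+n+".png",im[:,:,::-1]); return im
E
python3 - <<'E'
from h import *
np.set_printoptions(precision=4,suppress=True)
ims=[save(c,c+"0") for c in("scene","top")]
s=read_state(); print(s["tcp_pos"],s["ee_rot"],s["time"])
print({k:v for k,v in calibration("top").items()})
for c in("scene","top"):
  for t,z in(("tin_centre",.011),("magazine_seat",.074),("catch_level",.06)):
    for m in mark_of(c,t):
        uv=np.array(m["position"])*[560,420]; print(c,t,round(m["conf"],2),uv,atz(c,uv,z))
E
```

```text
[0.1617 0.6033 0.2219] [-3.1402  0.0001  2.8798] 0.1
{'fx': 489.4702273153731, 'fy': 489.4702273153731, 'cx': 280.91854571011135, 'cy': 205.54634029642682, 'pose': array([[-0.0905,  0.9704, -0.224 ,  0.2288],
       [-0.9959, -0.0889,  0.0175,  0.0899],
       [-0.0029,  0.2247,  0.9744,  1.2571],
       [ 0.    ,  0.    ,  0.    ,  1.    ]])}
scene tin_centre 0.66 [177.408 172.704] [0.3787 0.3421 0.011 ]
scene tin_centre 0.65 [217.392 158.718] [0.4729 0.3336 0.011 ]
scene magazine_seat 0.87 [384.608 242.508] [ 0.5975 -0.0857  0.074 ]
scene magazine_seat 0.73 [330.12  326.382] [ 0.4205 -0.1672  0.074 ]
scene catch_level 0.73 [380.128 247.716] [ 0.5917 -0.0832  0.06  ]
scene catch_level 0.69 [326.48  335.916] [ 0.411 -0.172  0.06 ]
scene catch_level 0.38 [384.328 243.096] [ 0.6046 -0.0792  0.06  ]
top tin_centre 0.74 [209.608 200.802] [0.545  0.2524 0.011 ]
top tin_centre 0.7 [179.984 228.816] [0.4776 0.333  0.011 ]
top tin_centre 0.67 [183.288 269.388] [0.3723 0.3293 0.011 ]
top magazine_seat 0.97 [336.392 162.582] [ 0.5991 -0.0813  0.074 ]
top magazine_seat 0.77 [389.872 229.698] [ 0.416  -0.1918  0.074 ]
top catch_level 0.94 [388.416 231.084] [ 0.415  -0.1911  0.06  ]
top catch_level 0.85 [337.4   163.212] [ 0.6016 -0.0857  0.06  ]
```

View pics/top0.png

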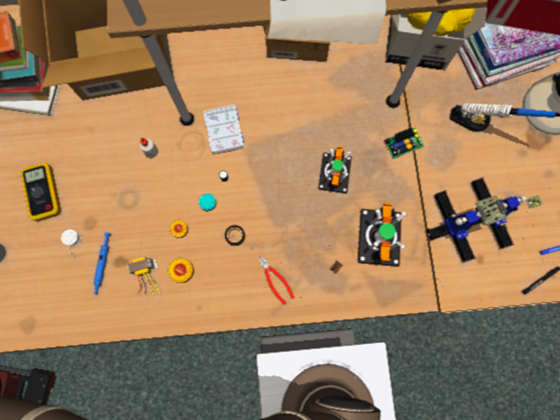

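View pics/scene0.png

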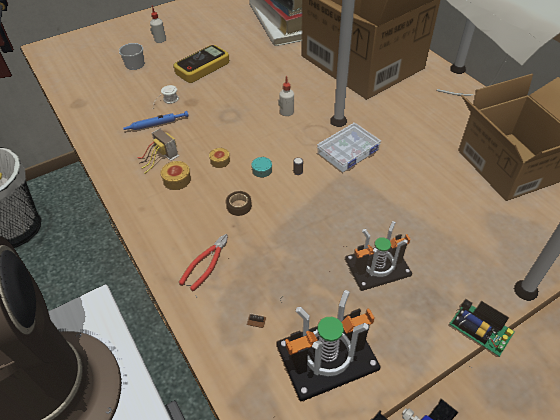

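The pictures show the small amber tin at about (179,229) in top and (219,158) in scene. The small magazine is at about (336,165) and (382,244), and the larger look-alikes are clearly apart. Next I refine the positions and get the magazine's yaw.

```bash
python3 - <<'E'
from h import *
np.set_printoptions(precision=4,suppress=True)
for c,tw,mw in(("top",(179,229),(336,168)),("scene",(219,158),(380,250))):
    im=cv2.imread(f"pics/{c}0.png"); hsv=cv2.cvtColor(im,cv2.COLOR_BGR2HSV)
    yy,xx=np.mgrid[:420,:560]
    near=np.hypot(xx-mw[0],yy-mw[1])<38
    g=near&(hsv[...,0]>45)&(hsv[...,0]<85)&(hsv[...,1]>120)
    u=xx[g],yy[g]; print(c,"green",g.sum(),np.mean(u,1),atz(c,np.mean(u,1),.074))
    r=(np.hypot(xx-tw[0],yy-tw[1])<14)&(hsv[...,1]>120)&(hsv[...,2]>60)&((hsv[...,0]<8)|(hsv[...,0]>170))
    u=np.mean((xx[r],yy[r]),1); print("red",r.sum(),u,atz(c,u,.022))
    o=near&(hsv[...,0]>5)&(hsv[...,0]<16)&(hsv[...,1]>200)&(hsv[...,2]>120)
    n,l,st,ce=cv2.connectedComponentsWithStats(o.astype(np.uint8))
    for i in range(1,n):
        if st[i,4]>10: print("orange",st[i,4],ce[i],atz(c,ce[i],.068))
    k=near&(hsv[...,2]<60); cn=max(cv2.findContours(k.astype(np.uint8),0,1)[0],key=cv2.contourArea)
    P=np.array([atz(c,p[0],.01)[:2]*1000 for p in cn],np.float32); print("base",cv2.minAreaRect(P))
    silh=silhouettes(c,"tin_centre")
    for s in silh:
        v,w=np.nonzero(s["mask"]); print("tin",s["conf"],len(v),atz(c,(w.mean(),v.mean()),.015))
    for s in silhouettes(c,"magazine_seat"):
        print("mag",s["conf"],np.array(s["bbox"])*[560,420,560,420])
top=cv2.imread("pics/top0.png"); sc=cv2.imread("pics/scene0.png")
a=cv2.resize(top[130:250,160:360],(800,480),interpolation=2)
cv2.imwrite("pics/c1.png",cv2.resize(top[140:200,300:375],(600,480),interpolation=2))
E
```

```text
top green 95 [337.3789 164.6737] [ 0.5934 -0.0831  0.074 ]
red 37 [177.973  227.8919] [0.4783 0.3359 0.022 ]
orange 12 [339.     147.5833] [ 0.6404 -0.0935  0.068 ]
orange 28 [339.1429 156.2143] [ 0.6173 -0.0911  0.068 ]
orange 21 [336.2381 174.4762] [ 0.5697 -0.0781  0.068 ]
orange 11 [336.3636 183.2727] [ 0.5468 -0.0757  0.068 ]
base ((591.590087890625, -82.04584503173828), (70.94678497314453, 99.3770980834961), 75.97425842285156)
tin 0.9 484 [0.3726 0.337  0.015 ]
tin 0.83 247 [0.4791 0.3368 0.015 ]
tin 0.69 241 [0.5429 0.259  0.015 ]
mag 0.91 [358.288 201.684 402.528 266.28 ]
mag 0.81 [318.472 143.514 353.024 192.696]
scene green 133 [382.4812 243.4812] [ 0.5929 -0.0853  0.074 ]
red 37 [218.7838 154.027 ] [0.4782 0.3343 0.022 ]
base ((596.4344482421875, -93.08036804199219), (78.21560668945312, 124.33531188964844), 70.21846771240234)
tin 0.87 352 [0.5408 0.254  0.015 ]
tin 0.59 328 [0.4767 0.332  0.015 ]
mag 0.98 [276.416 290.304 380.912 401.982]
mag 0.82 [346.808 224.196 411.32  291.69 ]
```

View pics/c1.png

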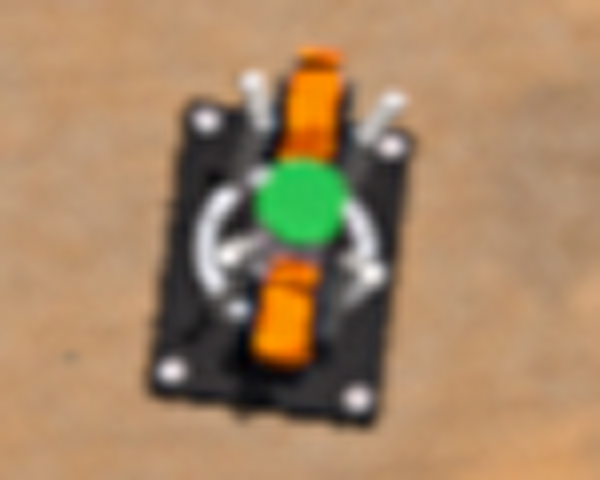

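The crop shows the base with four screws at the corners, the catches along its long axis, and the green disc at (300,200). The magazine is yawed about -12°. Now I move towards the tin.

Request:
arm_command(
  travel=[
    [-40,-19,0],
    [-40,-19,0],
    [-40,-19,0],
    [-40,-19,0],
    [-40,-19,0],
  ],
  roll=[0,0,0,0,0],
  claw=[0,0,0,0,0],
)

```text
time: 1.1
tcp_pos: [0.3316, 0.4589, 0.2229]
ee_rot: [3.141, 0.0, 2.88]
wrist_force: [0.5, 1.0, 0.2]
gripper_width: 0.0877
finger_force: 0.0
```

Request:
arm_command(
  travel=[
    [-40,-19,0],
    [-40,-19,0],
    [-40,-19,0],
    [-40,-19,0],
    [0,0,0],
  ],
  roll=[0,0,0,0,0],
  claw=[0,0,0,0,0],
)

```text
time: 1.6
tcp_pos: [0.4706, 0.3394, 0.2229]
ee_rot: [-3.14, 0.003, 2.87]
wrist_force: [-0.5, 0.7, -0.2]
gripper_width: 0.088
finger_force: 0.0
```

```bash
cat >> h.py <<'E'
from scipy.spatial.transform import Rotation as Ro
def delta(p,yaw=None):
    s=read_state(); R=Ro.from_euler("xyz",s["ee_rot"]); d=R.inv().apply(np.array(p)-s["tcp_pos"])*1000
    print("t",round(s["time"],2),"tcp",np.round(s["tcp_pos"],4),"rpy",np.round(s["ee_rot"],4),"tool delta mm",np.round(d,1), "roll",None if yaw is None else round(-(yaw-s["ee_rot"][2]),3))
E
python3 - <<'E'
from h import *
np.set_printoptions(precision=4,suppress=True)
f=lambda x,y:atz("top",(x/8+300,y/8+140),.008)[:2]
A,B,C,D=f(205,120),f(390,145),f(170,370),f(357,398)
v=(A+B-C-D); print("yaw",np.degrees(np.arctan2(v[1],v[0])),"ctr",(A+B+C+D)/4); w=A+C-B-D; print(np.degrees(np.arctan2(w[1],w[0]))-90)
delta([.478,.335,.15],2.91)
cal=calibration("wrist"); im=save("wrist","w1")
for s in silhouettes("wrist","tin_centre"):
    v,w=np.nonzero(s["mask"]); print(s["conf"],len(v),w.mean(),v.mean(),atz("wrist",(w.mean(),v.mean()),.015,cal))
E
```

```text
yaw -13.977210905804313 ctr [ 0.5936 -0.0842]
-13.720047684052332
t 1.6 tcp [0.4706 0.3394 0.2229] rpy [-3.1403  0.0034  2.8704] tool delta mm [-8.1 -2.2 73. ] roll -0.04
0.93 1115 273.02511210762333 192.02421524663677 [0.4778 0.3353 0.015 ]
0.82 2666 245.51050262565641 102.76181545386346 [0.3688 0.3331 0.015 ]
0.73 1103 228.9265639165911 253.88848594741614 [0.5413 0.258  0.015 ]
```

View pics/w1.png

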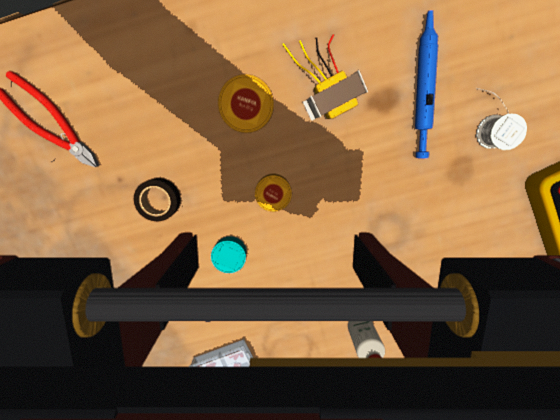

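The wrist view shows the small tin at (273,192), which agrees at (0.478, 0.335). I descend.

Request:
arm_command(
  travel=[
    [-8,-2,30],
    [0,0,40],
    [0,0,40],
    [0,0,30],
    [0,0,20],
  ],
  roll=[-0.03,0,0,0,0],
  claw=[0,0,0,0,0],
)

```text
time: 2.2
tcp_pos: [0.4699, 0.3424, 0.0602]
ee_rot: [-3.14, -0.002, 2.913]
wrist_force: [-0.3, -0.1, 0.1]
gripper_width: 0.0879
finger_force: 0.0
```

```bash
python3 - <<'E'
from h import *
delta([.478,.335,.003],2.90)
cal=calibration("wrist"); grab_frame("wrist")
for s in silhouettes("wrist","tin_centre"):
    v,w=np.nonzero(s["mask"]); print(s["conf"],len(v),w.mean(),v.mean(),atz("wrist",(w.mean(),v.mean()),.017,cal))
E
```

```text
t 2.2 tcp [0.4699 0.3424 0.0602] rpy [-3.1400e+00 -2.5000e-03  2.9126e+00] tool delta mm [-9.7 -5.3 57.2] roll 0.013
0.83 9164 221.5208424268878 80.43234395460497 [0.36771706 0.33268107 0.017     ]
0.74 3395 266.6341678939617 239.76111929307805 [0.47720351 0.33545549 0.017     ]
0.59 2322 189.15891472868216 341.6210163652024 [0.54518508 0.25703059 0.017     ]
```

Request:
arm_command(
  travel=[
    [-9,-6,0],
    [0,0,20],
    [0,0,14],
    [0,0,0],
    [0,0,0],
  ],
  roll=[0.01,0,0,0,0],
  claw=[0,0,0,0,0],
)

```text
time: 2.8
tcp_pos: [0.48, 0.3337, 0.0292]
ee_rot: [3.141, 0.0, 2.9]
wrist_force: [0.1, 0.0, 0.3]
gripper_width: 0.0878
finger_force: 0.0
```

```bash
python3 - <<'E'
from h import *
delta([.4775,.335,.003],2.90)
E
```

```text
t 2.8 tcp [0.48   0.3337 0.0292] rpy [3.1412e+00 1.0000e-04 2.8999e+00] tool delta mm [ 2.8  0.7 26.2] roll -0.0
```

Request:
arm_command(
  travel=[
    [2,1,15],
    [0,0,10],
    [0,0,0],
    [0,0,0],
    [0,0,0],
  ],
  roll=[0,0,0,0,0],
  claw=[0,0,0,0.6,0.6],
)

```text
time: 3.3
tcp_pos: [0.4783, 0.335, 0.0038]
ee_rot: [3.141, 0.0, 2.9]
wrist_force: [0.1, -0.1, 0.3]
gripper_width: 0.0752
finger_force: 0.0
```

Request:
arm_command(
  travel=[
    [0,0,0],
    [0,0,0],
    [0,0,0],
    [0,0,0],
    [0,0,0],
  ],
  roll=[0,0,0,0,0],
  claw=[0.7,0.7,0.7,0.7,0.7],
)

```text
time: 3.8
tcp_pos: [0.4782, 0.335, 0.0038]
ee_rot: [3.141, 0.0, 2.9]
wrist_force: [-0.4, -0.0, 1.9]
gripper_width: 0.0437
finger_force: 30.0
```

Request:
arm_command(
  travel=[
    [0,0,-20],
    [0,0,-40],
    [0,0,-40],
    [0,0,-40],
    [0,0,-30],
  ],
  roll=[0,0,0,0,0],
  claw=[0.7,0.7,0.7,0.7,0.7],
)

```text
time: 4.3
tcp_pos: [0.4786, 0.3351, 0.1763]
ee_rot: [3.14, 0.001, 2.9]
wrist_force: [0.5, -0.2, -0.2]
gripper_width: 0.0435
finger_force: 30.0
```

Request:
arm_command(
  travel=[
    [-15,-27,0],
    [-20,-36,0],
    [-20,-36,0],
    [-20,-36,0],
    [-20,-36,0],
  ],
  roll=[0,0,0,0,0],
  claw=[0.7,0.7,0.7,0.7,0.7],
)

```text
time: 4.8
tcp_pos: [0.5295, 0.1445, 0.1738]
ee_rot: [3.141, 0.0, 2.9]
wrist_force: [-0.5, -0.1, -0.0]
gripper_width: 0.0435
finger_force: 30.0
```

Request:
arm_command(
  travel=[
    [-20,-36,0],
    [-20,-36,0],
    [-20,-36,0],
    [-15,-26,0],
    [0,0,0],
  ],
  roll=[0,0,0,0,0],
  claw=[0.7,0.7,0.7,0.7,0.7],
)

```text
time: 5.3
tcp_pos: [0.5707, -0.0076, 0.1738]
ee_rot: [-3.139, 0.001, 2.893]
wrist_force: [-0.2, 0.1, 0.0]
gripper_width: 0.0437
finger_force: 30.0
```

```bash
python3 - <<'E'
from h import *
np.set_printoptions(precision=4,suppress=True)
delta([.5935,-.0842,.17],2.90)
cal=calibration("wrist"); save("wrist","w2")
for t,z in(("magazine_seat",.074),("catch_level",.06)):
  for m in mark_of("wrist",t):
    uv=np.array(m["position"])*[560,420]; print(t,m["conf"],uv,atz("wrist",uv,z,cal))
print(proj("wrist",[.5935,-.0842,.074],cal))
E
```

```text
t 5.3 tcp [ 0.5707 -0.0076  0.1738] rpy [-3.1395  0.0012  2.8928] tool delta mm [-40.9 -68.6   4. ] roll -0.007
magazine_seat 0.72 [200.984 249.48 ] [ 0.5922 -0.0824  0.074 ]
catch_level 0.84 [ 5.88  65.688] [ 0.4003 -0.1953  0.06  ]
catch_level 0.67 [199.192 245.784] [ 0.5928 -0.0879  0.06  ]
[199.5248 251.1788]
```

View pics/w2.png

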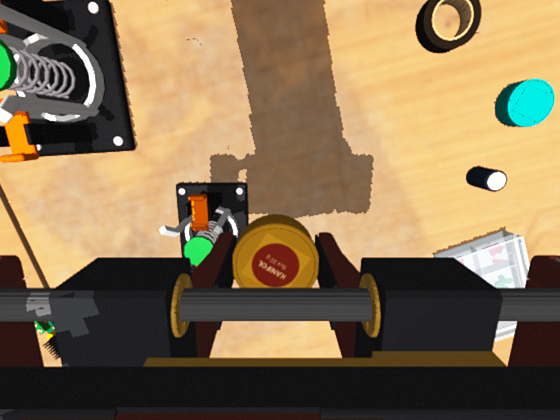

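The wrist view shows the tin held centrally at (275,262). The small magazine's disc is at (200,250), partly hidden by a finger. I re-measure while the arm is still.

```bash
python3 - <<'E'
from h import *
np.set_printoptions(precision=4,suppress=True)
cal=calibration("wrist"); im=save("wrist","w3"); hsv=cv2.cvtColor(im,cv2.COLOR_RGB2HSV)
yy,xx=np.mgrid[:420,:560]
g=(np.hypot(xx-200,yy-250)<35)&(hsv[...,0]>45)&(hsv[...,0]<85)&(hsv[...,1]>120)
cn=max(cv2.findContours(g.astype(np.uint8),0,1)[0],key=cv2.contourArea)
P=np.array([atz("wrist",p[0],.074,cal)[:2]*1000 for p in cn],np.float32)
print(cv2.minEnclosingCircle(P),g.sum())
a=hsv.copy(); t=(np.hypot(xx-275,yy-262)<60)&((hsv[...,0]<8)|(hsv[...,0]>172))&(hsv[...,1]>150)&(hsv[...,2]>70)
n,l,st,ce=cv2.connectedComponentsWithStats(t.astype(np.uint8)); i=1+np.argmax(st[1:,4]); s=read_state()
print("red",st[i],ce[i],atz("wrist",ce[i],s["tcp_pos"][2]+.018,cal))
delta([.5935,-.0842,.17],2.90)
cv2.imwrite("pics/c3.png",cv2.resize(im[170:280,160:260,::-1],(545,600),interpolation=2))
E
```

```text
((592.2213134765625, -84.74888610839844), 14.895177841186523) 630
red [ 252  244   46   43 1348] [275.2841 264.4058] [0.5696 0.0002 0.1915]
t 5.5 tcp [ 0.5698 -0.0004  0.1735] rpy [ 3.1409 -0.0007  2.9014] tool delta mm [-42.9 -75.8   3.4] roll 0.001
```

View pics/c3.png

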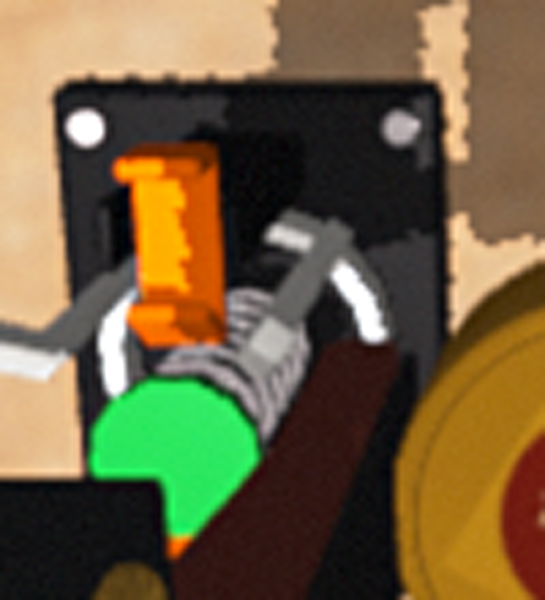

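Request:
arm_command(
  travel=[
    [-14,-25,0],
    [-14,-25,0],
    [-14,-26,0],
    [0,0,0],
    [0,0,0],
  ],
  roll=[0,0,0,0,0],
  claw=[0.7,0.7,0.7,0.7,0.7],
)

```text
time: 6.0
tcp_pos: [0.5926, -0.0845, 0.1734]
ee_rot: [3.141, -0.001, 2.901]
wrist_force: [0.5, 0.2, 0.0]
gripper_width: 0.0441
finger_force: 30.0
```

Request:
arm_command(
  travel=[
    [0,0,0],
    [0,0,20],
    [0,0,20],
    [0,0,10],
    [0,0,0],
  ],
  roll=[0,0,0,0,0],
  claw=[0.7,0.7,0.7,0.7,0.7],
)

```text
time: 6.5
tcp_pos: [0.5918, -0.0842, 0.1223]
ee_rot: [-3.142, -0.003, 2.902]
wrist_force: [0.4, 0.0, 0.0]
gripper_width: 0.0436
finger_force: 30.0
```

```bash
python3 - <<'E'
from h import *
grab_frame("scene");delta([.5928,-.0845,.078],2.90)
im=grab_frame("scene"); cv2.imwrite("pics/s4.png",cv2.resize(im[160:310,300:480,::-1],(720,600),interpolation=2))
E
```

```text
t 6.55 tcp [ 0.5925 -0.0847  0.1234] rpy [ 3.1415e+00 -1.1000e-03  2.9011e+00] tool delta mm [-0.3  0.3 45.4] roll 0.001
```

View pics/s4.png

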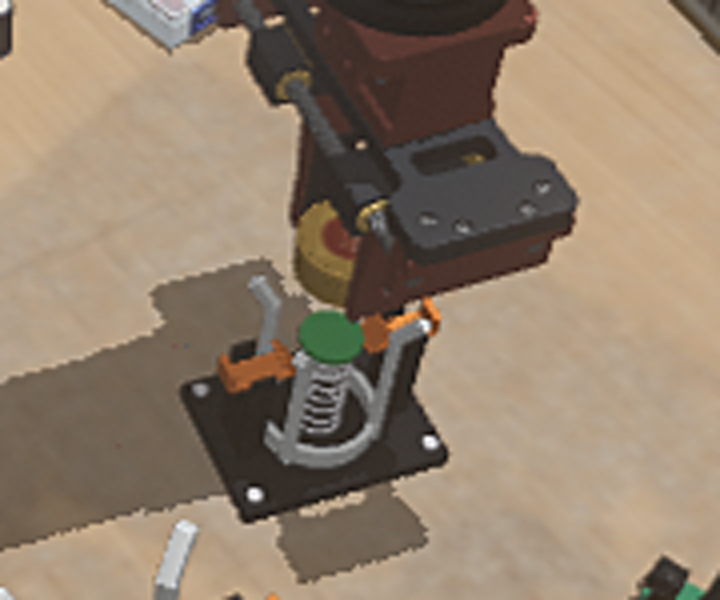

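The tin is above the disc and in line with it. I lower gently and watch the force.

Request:
arm_command(
  travel=[
    [0,0,10],
    [0,0,8],
    [0,0,7],
    [0,0,5],
    [0,0,0],
  ],
  roll=[0,0,0,0,0],
  claw=[0.7,0.7,0.7,0.7,0.7],
)

```text
time: 7.1
tcp_pos: [0.5922, -0.0858, 0.0927]
ee_rot: [-3.141, -0.002, 2.9]
wrist_force: [-0.1, 0.3, -0.2]
gripper_width: 0.0436
finger_force: 30.0
```

Request:
arm_command(
  travel=[
    [0,0,5],
    [0,0,4],
    [0,0,3],
    [0,0,2],
    [0,0,0],
  ],
  roll=[0,0,0,0,0],
  claw=[0.7,0.7,0.7,0.7,0.7],
)

```text
time: 7.6
tcp_pos: [0.5926, -0.0858, 0.0793]
ee_rot: [-3.141, -0.0, 2.9]
wrist_force: [-0.0, 0.6, -1.1]
gripper_width: 0.0434
finger_force: 30.0
```

Request:
arm_command(
  travel=[
    [0,1,1],
    [0,0,1],
    [0,0,0],
    [0,0,0],
    [0,0,0],
  ],
  roll=[0,0,0,0,0],
  claw=[0.7,0.7,0.7,0.7,0.7],
)

```text
time: 8.1
tcp_pos: [0.5932, -0.0846, 0.0778]
ee_rot: [3.141, 0.0, 2.9]
wrist_force: [0.3, 1.1, 1.7]
gripper_width: 0.0436
finger_force: 30.0
```

```bash
python3 - <<'E'
from h import *
delta([.5928,-.0845,.078],2.90); print(read_state()["wrist_force"],read_state()["wrist_torque"])
im=grab_frame("scene"); cv2.imwrite("pics/s5.png",cv2.resize(im[160:310,300:480,::-1],(720,600),interpolation=2))
E
```

```text
t 8.1 tcp [ 0.5932 -0.0846  0.0778] rpy [3.1413e+00 4.0000e-04 2.9000e+00] tool delta mm [ 0.4  0.  -0.2] roll -0.0
[0.30217144 1.07880518 1.72148898] [ 0.13189626 -0.02131381  0.01030822]
```

View pics/s5.png

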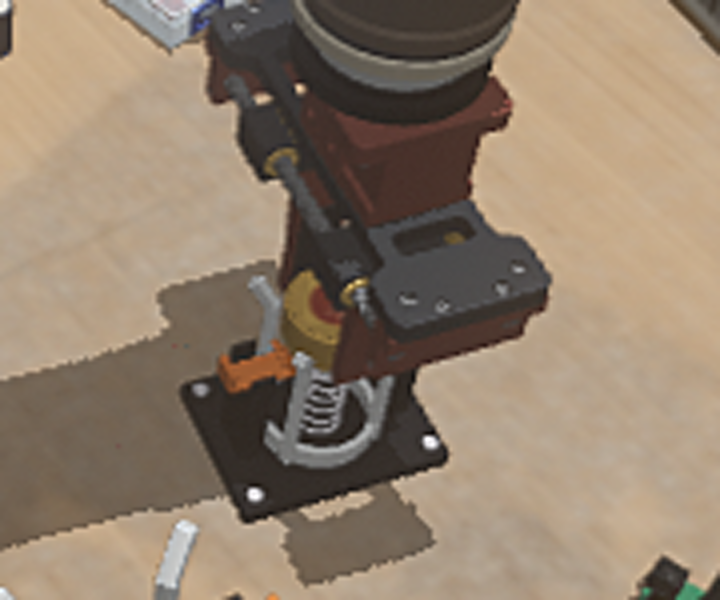

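The tin sits on the follower between the posts. I release, rise and close the fingers.

Request:
arm_command(
  travel=[
    [0,0,0],
    [0,0,0],
    [0,0,0],
    [0,0,-10],
    [0,0,-15],
  ],
  roll=[0,0,0,0,0],
  claw=[0.35,0.3,0.3,0.3,0.3],
)

```text
time: 8.65
tcp_pos: [0.5924, -0.0848, 0.1028]
ee_rot: [-3.141, -0.002, 2.9]
wrist_force: [-0.4, -0.7, 0.2]
gripper_width: 0.0613
finger_force: 0.0
```

Request:
arm_command(
  travel=[
    [0,0,-20],
    [0,0,0],
    [0,0,0],
    [0,0,0],
    [0,0,0],
  ],
  roll=[0,0,0,0,0],
  claw=[0.3,0.3,1,1,1],
)

```text
time: 9.15
tcp_pos: [0.5925, -0.0847, 0.122]
ee_rot: [-3.141, -0.001, 2.9]
wrist_force: [-0.4, 0.1, -0.6]
gripper_width: 0.041
finger_force: 0.0
```

Request:
arm_command(
  travel=[
    [0,0,0],
    [0,0,0],
    [0,0,0],
    [0,0,0],
    [0,0,0],
  ],
  roll=[0,0,0,0,0],
  claw=[1,1,1,1,1],
)

```text
time: 9.65
tcp_pos: [0.593, -0.0848, 0.1226]
ee_rot: [-3.142, -0.0, 2.9]
wrist_force: [-0.3, 0.2, -0.3]
gripper_width: 0.0021
finger_force: 0.0
```

```bash
python3 - <<'E'
from h import *
np.set_printoptions(precision=4,suppress=True)
print(read_state()["gripper_width"])
cal=calibration("wrist");ims={c:save(c,c+"6") for c in("top","scene","wrist")}
delta([.5928,-.0845,.096],2.90)
yy,xx=np.mgrid[:420,:560]
for c,im in ims.items():
    cc=cal if c=="wrist" else calibration(c)
    uv=proj(c,[.5928,-.0845,.096],cc); hsv=cv2.cvtColor(im,cv2.COLOR_RGB2HSV)
    t=(np.hypot(xx-uv[0],yy-uv[1])<(60 if c=="wrist" else 20))&((hsv[...,0]<8)|(hsv[...,0]>172))&(hsv[...,1]>150)&(hsv[...,2]>60)
    print(c,uv,t.sum(), t.any() and atz(c,(xx[t].mean(),yy[t].mean()),.096,cc))
a=cv2.resize(ims["scene"][190:300,310:450,::-1],(400,314),interpolation=2); b=cv2.resize(ims["wrist"][:,:,::-1],(400,314))
cv2.imwrite("pics/m6.png",np.hstack([a,b]))
E
```

```text
0.0021481963937477035
t 9.8 tcp [ 0.593  -0.0848  0.1227] rpy [3.1416 0.0001 2.8998] tool delta mm [ 0.3  0.2 26.7] roll -0.0
top [338.9288 162.1477] 11 [ 0.589  -0.0756  0.096 ]
scene [383.7782 235.5367] 0 False
wrist [274.0334 235.6276] 423 [ 0.5881 -0.0824  0.096 ]
```

View pics/m6.png

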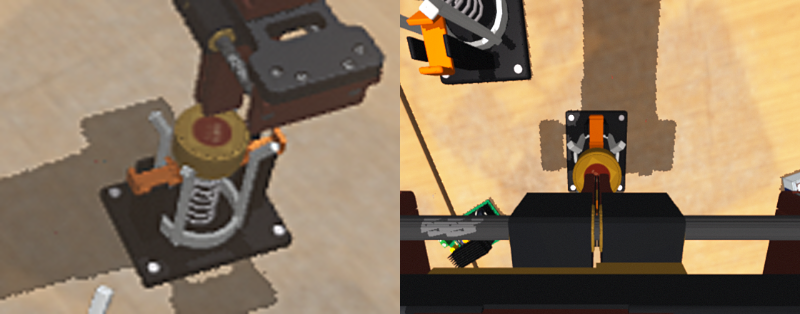

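The tin stands upright and centred between the posts, and the fingers are closed above its lid. Now I press.

Request:
arm_command(
  travel=[
    [0,0,12],
    [0,0,10],
    [0,0,6],
    [0,0,6],
    [0,0,6],
  ],
  roll=[0,0,0,0,0],
  claw=[1,1,1,1,1],
)

```text
time: 10.3
tcp_pos: [0.5935, -0.0849, 0.0832]
ee_rot: [3.141, 0.001, 2.9]
wrist_force: [-0.9, 0.7, 10.1]
gripper_width: 0.0004
finger_force: 4.2
```

Request:
arm_command(
  travel=[
    [0,0,6],
    [0,0,6],
    [0,0,6],
    [0,0,5],
    [0,0,0],
  ],
  roll=[0,0,0,0,0],
  claw=[1,1,1,1,1],
)

```text
time: 10.8
tcp_pos: [0.5935, -0.0849, 0.0594]
ee_rot: [3.142, 0.001, 2.9]
wrist_force: [-0.3, 0.6, 4.4]
gripper_width: 0.0008
finger_force: 2.5
```

Request:
arm_command(
  travel=[
    [0,0,3],
    [0,0,3],
    [0,0,1],
    [0,0,0],
    [0,0,0],
  ],
  roll=[0,0,0,0,0],
  claw=[1,1,1,1,1],
)

```text
time: 11.3
tcp_pos: [0.5936, -0.0849, 0.0531]
ee_rot: [3.141, 0.001, 2.9]
wrist_force: [-1.0, 0.2, 5.0]
gripper_width: 0.0005
finger_force: 2.7
```

Request:
arm_command(
  travel=[
    [0,0,0],
    [0,0,-3],
    [0,0,-4],
    [0,0,-6],
    [0,0,0],
  ],
  roll=[0,0,0,0,0],
  claw=[1,1,1,1,1],
)

```text
time: 11.8
tcp_pos: [0.5928, -0.0848, 0.0661]
ee_rot: [3.142, -0.0, 2.9]
wrist_force: [0.6, 0.2, 0.7]
gripper_width: 0.0002
finger_force: 0.0
```

Request:
arm_command(
  travel=[
    [0,0,-25],
    [0,0,-40],
    [0,0,-40],
    [40,0,-30],
    [40,0,0],
  ],
  roll=[0,0,0,0,0],
  claw=[1,1,1,1,1],
)

```text
time: 12.3
tcp_pos: [0.5164, -0.066, 0.2038]
ee_rot: [3.141, 0.005, 2.899]
wrist_force: [0.2, 0.3, 0.1]
gripper_width: 0.0006
finger_force: 0.0
```

```bash
python3 - <<'E'
from h import *
print(read_state()["tcp_pos"],read_state()["wrist_force"])
im=save("scene","s7")[:,:,::-1]; t=save("top","t7")[:,:,::-1]
a=cv2.resize(im[200:300,330:430],(500,500),interpolation=2); b=cv2.resize(t[135:200,305:370],(300,300),interpolation=2)
b=np.vstack([b,np.zeros((200,300,3),np.uint8)])
cv2.imwrite("pics/m7.png",np.hstack([a,b]))
E
```

```text
[ 0.51641553 -0.06600031  0.2037645 ] [0.22605701 0.30216466 0.11160491]
```

View pics/m7.png

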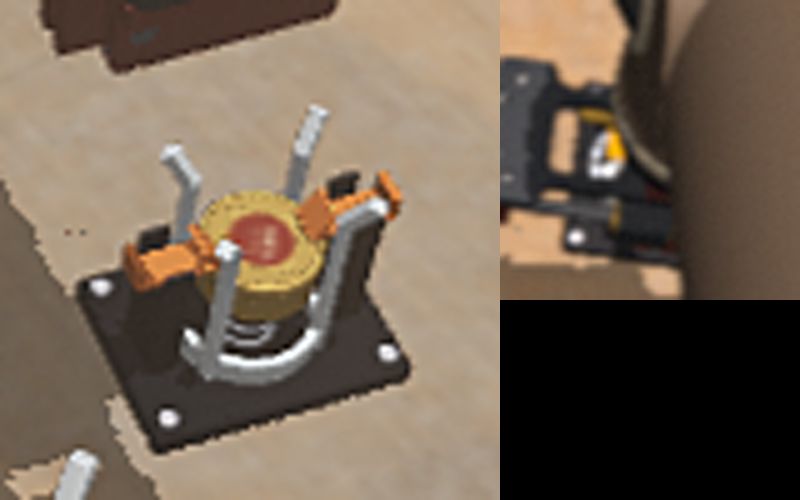

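The tin is held down level under both orange catches, and the robot is clear of it.

```bash
python3 -c "from station import *; print(job_done())"
```

```text
the job is handed in; nothing more can be done
None
```

The small amber tin is pressed into the smaller magazine and held level under both orange catches. The arm is clear, and I handed the job in at about 12.4 s.

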